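# Clear the lid and hold the stock-case lock open

### The arm

A 7-joint arm with a two-finger parallel gripper is mounted at the origin on the work surface. World frame = base frame: x ahead of the robot, y to its left, z up, the work surface at z = 0. Lengths are in mm, angles in rad, forces in N, time in s.
With the tool pointing down it reaches from about 425 to 875 mm from the base axis. Payload 4.7 kg.
Tool frame: the origin (TCP) lies at the very end of the fingers, on their centre line; the grasp point (between the pads) lies 19 mm behind it; z points along the fingers, y is the direction in which the jaws open and shut (so a half turn about z gives the same grasp; the last joint's range is limited). The gripper opens to 85 mm and grips with 20 to 120 N. Pads are 22 mm wide; open, the fingers measure 114 mm over their backs; the gripper's body (76 mm by 85 mm) begins 54 mm behind the grasp point. The pads swing forward as they close: fully open they stand 13 mm farther back than shut.
Start: joints at [-1.093, 0.321, -0.07, 1.45, 0.023, 1.371, -0.057], TCP at [290.806, 581.34, 231.349] pointing down, gripper open.
Joint ranges: [-2.86, 2.86], [-0.3, 2.09], [-1.38, 1.24], [0.06, 2.45], [-1.56, 4.7], [0.09, 2.05], [-2.69, 2.69]. Speed limits (rad/s): [2.57, 2.57, 3.14, 3.14, 3.14, 3.14, 3.14].

### API

Orientations are given as a rotation vector (axis times angle).
In Python, from bench import arm, cams gives the robot as it stands.
- The arm moves only by the tool arm_command, never from a script. Its arguments are lists of equal length, an entry for each row: "gripper": the closure, from 0 (fully open) to 1 (shut); "dp": the shift along the tool's x, y, z in m, a list of three; "dr": the turn, a rotation vector about the tool's x, y, z in degrees, a list of three. A call has 1 to 10 rows; each row shifts and turns the commanded pose from where the row before left it, along the tool's axes as they then stand; what a row does not reach is not made up. A row lasts 1/8 s, in which the tool goes at most 62.5 mm and 10.7 degrees, less where a joint would pass 70% of its speed; a pose out of reach is approached as far as the arm can. A call is refused whole if a number of a shift passes 0.0625 or a number of a turn 10.7, either way. A call with a gripper value outside its range is refused whole. The fingers move at their own pace and stop on an object; "newtons" is the grip in N (left out, the last holds). Time passes only in rows, so rows that do not move let the fingers close. It gives the time, the measured TCP pose, the force and the opening at its end, in the units of the state.
- arm.state(): the state, without advancing time (a new reading comes with each control period).
- cams.read_camera(name): name is "scene" or "top"; returns (picture, depth): 400x640x3 uint8, red, green, blue; 400x640 float32, mm along the optical axis (not along the pixel's ray), 0 where there is no reading.
- cams.camera_params(name): a dict with "vertical_fov" (degrees; the focal length in pixels is half the picture's height over the tangent of half this angle, whatever the lens; pixels are square), "cx", "cy" (the principal point, pixels), "k1" (the pictures are not rectified: a ray, as slopes to the right and down, at radius r is drawn at 1 + k1 r^2 times it, then the intrinsics apply), "R" (3x3) and "t" (3): a world point X has camera coordinates R X + t. Camera axes: x right, y down, z forward; pixel columns grow to the right and rows downward; lengths in mm; the calibration is good to about 2 mm. A picture is of the moment at which its call begins. camera_params takes no time and is no camera call.
- arm.close_job(): hands the job in, once; it reports no verdict.
The state is a dict: "t": time; "joint_pos": joint angles; "qvel": joint speeds; "effort": joint torques, N m; "tcp_pos": TCP position; "ee_rot": TCP orientation; "force": force on the tool from outside, world axes, zero at the start; "moment": the same for the moment, N m; "grip_width": opening from 0.0 (shut) to 1.0 (fully open).
Only numpy, scipy, OpenCV 4.12 (cv2) and the standard library are available. Lean on these libraries where they do the work, as an engineer would, in place of code of your own. Each camera call takes 0.05 s, during which the arm holds its last target. There are 200 camera calls.

### The job

Pick up the scraper block and, with it and not with the hand, wipe the three red chips off the lid of the blue stock case, then stand the scraper back on the table. Take the yellow-headed key from its wooden stand, push it into the keyhole in the lid, working it past the sticky pins until it is fully home, and only then turn it a quarter turn clockwise against the spring. Finish still gripping the key and holding it turned so the spring bolt stays drawn; leave the lash trays, jar and vial where they are.

Things in the scene. Friction and masses are not known exactly. Their poses are not given: they have to be found in the camera images.
- case: blue steel stock case with a flat grey lid, fixed to the table, 160 mm (own x) by 220 mm (own y) by 70 mm high; origin at the centre of its underside, z up. The lid is flat and flush all over (no rim), its top 70 mm above the table; the lock lies flush at its centre
- keyhole (a point): mouth of the keyhole, at the centre of the lid's top, a black slot in a brass disc of 31 mm diameter; own x (same as the case's x) runs along the slot when the lock is at 0, z up. The slot is 13.6 by 6.6 mm and 36 mm deep, its mouth bevelled outward by 3 mm at each side.
- lock (a joint): turn of the lock plug in rad: 0 = locked, as at the start, 1.57 = stop; grows as the key turns clockwise seen from above. A spring pulls it back to 0 (0.02 N m at 0, 0.13 N m at the stop). It draws a steel bolt at the case's +x side by up to 12 mm. The blade has 0.1 to 0.2 rad of play in the slot under load, so the key must turn that much more than the plug; a quarter turn of the key is enough
- key: key standing upright, blade down, in its stand; origin at the bottom tip of the blade, z up along the key. Steel blade 12 mm wide (own x), 5 mm thick (own y), 30 mm long with a rounded nose; above it a flat yellow plastic head 30 mm wide (x), 8 mm thick (y), 42 mm tall, from 30 to 72 mm above the origin. The head's lower edge is the shoulder that rests on the stand, and on the lid when the key is fully home. Works either way round. 30 g
- key_tip (a point): the bottom tip of the key's blade (the key's origin); 30 mm below the keyhole's mouth when the key is fully home. Two sticky pins, 12 and 20 mm down, one from each broad side, narrow the slot to 3.1 mm until pushed aside. Pushed straight, the blade jams on them (10 to 30 N, from 9 and 17 mm deep); pressed with some 9 N and moved 1 to 2 mm to and fro along the key's y, it slips past
- stand: wooden key stand, fixed to the table, 56 by 44 mm, 34 mm high, origin at the centre of its underside; the key stands in a loose slot at its centre along the stand's x, tip 4 mm above the table
- scraper: scraper block standing on the table on its rubber edge: 100 mm long (own x), 24 mm thick (own y), 48 mm tall, wooden upper part, black rubber lowest 14 mm (20 mm thick); origin at the centre of its underside, z up; about 140 g
- chip1: red hard resin chip, 24 x 18 x 6 mm, lying flat on the lid; origin at the centre of its underside; 10 g
- chip2: second red chip, as chip1, on or near the keyhole
- chip3: third red chip, as chip1
- trays: bystander: stack of three white lash trays, 100 x 150 mm, 48 mm high, loose; origin at the centre of its underside
- jar: bystander: amber glass jar, 56 mm diameter, 60 mm high, loose; origin at the centre of its underside
- vial: bystander: small black vial with red cap, 34 mm diameter, 75 mm high, loose; origin at the centre of its underside
Mind the look-alikes: they are no part of the job. There is more than one size of the scraper; the one meant has the size given above.

How it is judged (in metres and radians):
On the way, in this order (a step that is already met when the one before it is completed fails the run):
1. the scraper is lifted in the gripper (height (world z) of scraper above 0.055 m and contact force between the fingers and scraper above 1 N), for 0.1 s.
2. all three chips are off the lid while the scraper is still held (height (world z) of each of chip1, chip2, chip3 below 0.045 m and contact force between the fingers and scraper above 1 N), for 0.1 s.
3. the scraper stands on the table, let go (height (world z) of scraper below 0.008 m and angle between scraper's own z axis and vertical below 0.15 rad and contact force between the fingers and scraper below 0.1 N), for 0.1 s.
4. the key is fully home in the lock, not yet turned (z of key_tip in the frame of keyhole below -0.0265 m and horizontal distance between key_tip and keyhole below 0.004 m and angle between key's own z axis and vertical below 0.15 rad and value of joint lock below 0.4 rad), for 0.1 s.
At the end, for the whole second after the job is handed in: Gripper grips the key (over 2 N), fully home (tip 26.5 mm or more below the lid, within 4 mm of the keyhole's axis, within 0.15 rad of upright), held turned 1.25 rad or more; all chips off the lid (below 45 mm); scraper at rest upright (0.15 rad) on the table, let go (all of step 3 and value of joint lock above 1.25 rad and velocity of joint lock below 0.2 rad/s and contact force between the fingers and key above 2 N and linear speed of scraper below 0.02 m/s and z of key_tip in the frame of keyhole below -0.0265 m and horizontal distance between key_tip and keyhole below 0.004 m and angle between key's own z axis and vertical below 0.15 rad and height (world z) of each of chip1, chip2, chip3 below 0.045 m); the arm keeps its last pose, push and grip.
It fails at once if a chip is pushed by the fingers (contact force between the fingers and chip1 above 0.5 N or contact force between the fingers and chip2 above 0.5 N or contact force between the fingers and chip3 above 0.5 N).
It fails at once if a bystander is moved more than 20 mm or tipped (distance of any of trays, jar, vial from where it was at the start of the episode above 0.02 m or angle between any of trays, jar, vial's own z axis and vertical above 0.3 rad).
It also fails if it takes over 72 s, if anything falls off the work surface, if the arm or the gripper's body presses on something with over 40 N, if the wrist force passes 120 N, or if a joint passes its speed limit or range.

## Working session

There is one attempt and no reset: what is moved stays moved. The work goes in short steps, Python scripts to look and compute and a tool call to move; the robot and the scene stay as the last step left them, time stands still between calls to the robot, and variables do not carry over. Pictures are saved under pics/ and viewed, about 8 in all and at most 12, crops included, and the job is handed in when it is done.

Besides the shell and the picture viewer there is one more tool, called after "Request:" in YAML: its name, and indented under it one key for each argument. arm_command: Moves the arm, as the interface text tells. Its arguments: {"type":"object","properties":{"gripper":{"type":"array"},"dp":{"type":"array"},"dr":{"type":"array"},"newtons":{"type":"number"}},"required":["gripper","dp","dr"]}

```bash
ls; mkdir -p pics
cat > h.py <<'E'
import numpy as np,cv2
from bench import arm,cams
def K(p):
    f=200/np.tan(np.radians(p["vertical_fov"]/2)); return f
def rays(p,uv):
    uv=np.atleast_2d(np.asarray(uv,float)); f=K(p)
    d=(uv-[p["cx"],p["cy"]])/f; x=d.copy()
    for _ in range(20): x=d/(1+p["k1"]*(x**2).sum(1,keepdims=True))
    return x
def onplane(p,uv,z):
    R=np.array(p["R"]);t=np.array(p["t"]).ravel()
    d=np.c_[rays(p,uv),np.ones(len(np.atleast_2d(uv)))]@R; c=-R.T@t
    return c+d*((z-c[2])/d[:,2])[:,None]
def cloud(p,dep):
    R=np.array(p["R"]);t=np.array(p["t"]).ravel()
    v,u=np.mgrid[0:400,0:640]; x=rays(p,np.c_[u.ravel(),v.ravel()])
    P=np.c_[x,np.ones(len(x))]*dep.reshape(-1,1)
    return ((P-t)@R).reshape(400,640,3)
def proj(p,X):
    R=np.array(p["R"]);t=np.array(p["t"]).ravel(); c=np.atleast_2d(X)@R.T+t
    s=c[:,:2]/c[:,2:]; r2=(s**2).sum(1,keepdims=True)
    return s*(1+p["k1"]*r2)*K(p)+[p["cx"],p["cy"]]
E
python3 - <<'E'
from h import *
s=arm.state();print(s)
for n in("scene","top"):
    im,d=cams.read_camera(n);p=cams.camera_params(n)
    print(n,{k:np.round(v,3).tolist() for k,v in p.items()})
    cv2.imwrite(f"pics/{n}0.png",im[:,:,::-1]);np.savez(f"{n}0.npz",im=im,d=d)
E
```

```text
pics
{'t': 0.0, 'joint_pos': array([-1.09289034,  0.32184053, -0.07007258,  1.45171272,  0.02261361,
        1.37080846, -0.05688356]), 'qvel': array([ 2.25289801e-04, -7.10678929e-05, -3.23182941e-05, -2.90125978e-04,
        3.12301545e-04, -6.81013236e-04,  5.86504574e-04]), 'effort': array([-2.31074009e-04, -4.93569589e+01, -3.81949078e-01, -3.14322782e+01,
        1.31110192e-02,  1.13851068e-02, -1.47214507e-05]), 'tcp_pos': array([290.58637163, 580.80328214, 230.19310659]), 'ee_rot': array([-0.7218941 , -3.05717655,  0.00306727]), 'force': array([ 0.21611007, -0.29187981,  0.64730425]), 'moment': array([-0.00248872,  0.01520583, -0.07227892]), 'grip_width': 0.999898742616663}
scene {'vertical_fov': 51.723, 'cx': 318.476, 'cy': 204.783, 'k1': -0.103, 'R': [[-0.419, 0.908, -0.005], [0.654, 0.298, -0.696], [-0.63, -0.295, -0.718]], 't': [296.851, -336.741, 1528.7]}
top {'vertical_fov': 57.94, 'cx': 316.053, 'cy': 203.189, 'k1': 0.004, 'R': [[0.009, -1.0, -0.025], [-0.999, -0.008, -0.044], [0.044, 0.025, -0.999]], 't': [-16.729, 598.681, 858.723]}
```

View pics/top0.png

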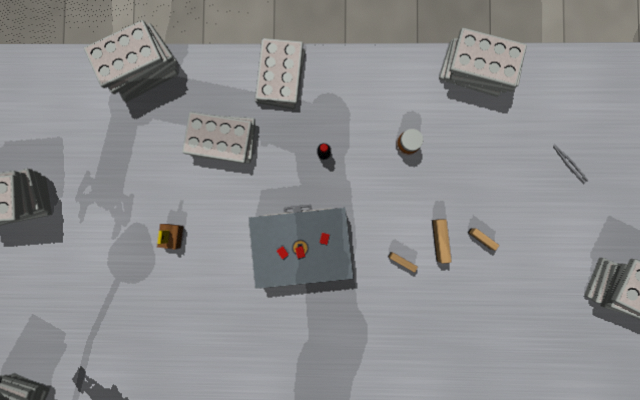

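View pics/scene0.png

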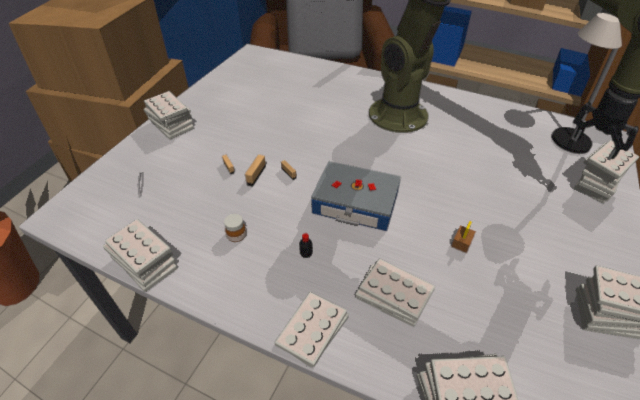

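The top view shows the case at (300,248) with three chips (283,253), (300,252) and (325,239). The key stand is at (170,237). There are three scraper-like blocks at (403,262), (442,242) and (484,239), plus the vial (324,151), jar (409,142) and nearest trays (219,137). Next I measure them.

Run:
```python
from h import *
for n in("top","scene"):
    z=np.load(n+"0.npz");im,d=z["im"],z["d"];p=cams.camera_params(n)
    C=cloud(p,d);hsv=cv2.cvtColor(im,cv2.COLOR_RGB2HSV)
    h,s,v=cv2.split(hsv);print(n)
    X,Y,Z=C[...,0],C[...,1],C[...,2]
    inside=(d>0)&(X>380)&(X<900)&(abs(Y)<520)
    tb=inside&(abs(Z)<15)&(s<60);print("table z",np.median(Z[tb]))
    def comps(m,name,amin=12):
        k,l,st,ce=cv2.connectedComponentsWithStats(m.astype(np.uint8))
        for i in range(1,k):
            if st[i,4]<amin: continue
            q=l==i; P=C[q]; zt=np.percentile(P[:,2],90)
            top=P[P[:,2]>zt-6]
            r=cv2.minAreaRect(top[:,:2].astype(np.float32))
            print(name,st[i,4],"px",ce[i].round(1),"ztop %.1f"%zt,"top c",np.round(r[0],1),"sz",np.round(r[1],1),"ang %.1f"%r[2],"mean",top[:,:2].mean(0).round(1))
    red=inside&((h<6)|(h>174))&(s>170)&(v>90)
    comps(red,"red",8)
    comps(inside&(h>8)&(h<24)&(s>90)&(v>60),"wood/brass",20)
    comps(inside&(h>24)&(h<34)&(s>150)&(v>90),"yellow",6)
    comps(inside&(Z>60)&(Z<78)&(X>500)&(X<680)&(abs(Y)<200),"lid",200)
    comps(inside&(Z>15),"tall",60)
```

```text
top
table z 1.157040014703333
red 44 px [323.5 147. ] ztop 77.7 top c [723.  -29.8] sz [14.8 13.6] ang 0.3 mean [723.  -29.3]
red 77 px [324.1 238.5] ztop 78.6 top c [517.4 -31.8] sz [16.2 22.7] ang 76.2 mean [517.6 -31.7]
red 78 px [282.2 252.3] ztop 78.9 top c [485.8  61.1] sz [22.8 16. ] ang 34.8 mean [485.7  61.2]
red 81 px [299.9 251.8] ztop 78.8 top c [487.4  22.1] sz [23.8 16.2] ang 19.9 mean [487.1  21.8]
wood/brass 39 px [399.8 144. ] ztop 36.8 top c [ 739.4 -210.4] sz [37.8  9.6] ang 17.4 mean [ 738.3 -209.4]
wood/brass 546 px [441.8 240.9] ztop 50.7 top c [ 513.6 -303.9] sz [97.1 22. ] ang 6.2 mean [ 512.9 -303.6]
wood/brass 208 px [170.6 232.1] ztop 36.9 top c [517.5 339.4] sz [43.1 53.8] ang 83.8 mean [526.4 331.9]
wood/brass 231 px [483.5 238.8] ztop 34.9 top c [ 518.  -404.9] sz [64.3 15.9] ang 53.5 mean [ 517.8 -404.2]
wood/brass 92 px [300.2 245.7] ztop 74.1 top c [498.9  22.2] sz [24.7 31.7] ang 1.1 mean [500.5  21.7]
wood/brass 42 px [163.1 244.9] ztop 48.0 top c [502.7 338.1] sz [1.1 2.5] ang 78.2 mean [502.6 338.2]
wood/brass 189 px [402.8 261.9] ztop 35.0 top c 
[... 3057 characters left out ...]
px [234.2 226.3] ztop 61.7 top c [ 745.5 -231.7] sz [49.9 45.6] ang 53.2 mean [ 747.5 -230. ]
tall 314 px [143.1 230.3] ztop 82.0 top c [ 880.5 -394.1] sz [137.3  39.5] ang 89.7 mean [ 887.2 -410.8]
tall 385 px [464.1 236.3] ztop 64.2 top c [518.8 339.9] sz [ 8.2 31. ] ang 80.3 mean [523.7 338.9]
tall 231 px [305.3 244.6] ztop 74.6 top c [725.3 -27.9] sz [16.7 16.4] ang 56.6 mean [725.4 -28.5]
tall 2940 px [395.1 290.5] ztop 50.3 top c [753.2 224. ] sz [149.8 102.5] ang 81.3 mean [756.4 225.6]
tall 957 px [322.9 309.7] ztop 34.3 top c [874.3  85.2] sz [100.7  58.5] ang 84.4 mean [873.2  84.9]
tall 664 px [489.7 363.7] ztop 98.2 top c [897.9 438.6] sz [ 48.  100.7] ang 24.3 mean [885.5 448.1]
```

Request:
arm_command:
  gripper: [0,0,0,0,0,0,0,0,0,0]
  dp:
    - [0,0,0]
    - [0,0,0]
    - [0,0,0]
    - [0,0,0]
    - [-0.015,-0.055,0]
    - [-0.015,-0.055,0]
    - [-0.015,-0.055,0]
    - [-0.015,-0.055,0]
    - [-0.015,-0.055,0]
    - [-0.015,-0.055,0]
  dr:
    - [0,0,-8.2]
    - [0,0,-8.2]
    - [0,0,-8.2]
    - [0,0,-8.1]
    - [0,0,0]
    - [0,0,0]
    - [0,0,0]
    - [0,0,0]
    - [0,0,0]
    - [0,0,0]
  newtons: 60

```text
t: 1.35
tcp_pos: [415.8, 260.9, 231.1]
ee_rot: [0.168, -3.137, 0.0]
force: [1.0, 1.1, -0.4]
grip_width: 1.002
```

Request:
arm_command:
  gripper: [0,0,0,0,0,0,0,0,0,0]
  dp:
    - [-0.015,-0.055,0]
    - [-0.015,-0.055,0]
    - [-0.015,-0.055,0]
    - [-0.015,-0.055,0]
    - [-0.015,-0.055,0]
    - [0.006,-0.05,0]
    - [0.006,-0.05,0]
    - [0.006,-0.05,0]
    - [0.006,-0.05,0]
    - [0.006,-0.05,0.03]
  dr:
    - [0,0,0]
    - [0,0,0]
    - [0,0,0]
    - [0,0,0]
    - [0,0,0]
    - [0,0,0]
    - [0,0,0]
    - [0,0,0]
    - [0,0,0]
    - [0,0,0]

```text
t: 2.6
tcp_pos: [517.7, -256.4, 203.0]
ee_rot: [-0.169, 3.132, -0.002]
force: [1.0, 0.3, -0.4]
grip_width: 0.999
```

```bash
cat >> h.py <<'E'
from scipy.spatial.transform import Rotation as Ro
def go(x,y,z,yaw,zero=True):
    "shift (tool axes, mm) and turn (deg, tool axes) to put TCP at xyz pointing down with tool y at yaw deg"
    s=arm.state();R=Ro.from_rotvec(s["ee_rot"]);p=s["tcp_pos"]
    a=np.radians(yaw);yy=np.array([np.cos(a),np.sin(a),0]);zz=np.array([0,0,-1.]);G=Ro.from_matrix(np.c_[np.cross(yy,zz),yy,zz])
    ry=R.as_matrix()[:,1]
    print("t %.2f"%s["t"],"tcp",p.round(1),"yaw_y %.1f"%np.degrees(np.arctan2(ry[1],ry[0])),"j",s["joint_pos"].round(2),"F",s["force"].round(1),"M",s["moment"].round(2),"w %.3f"%s["grip_width"])
    d=np.array([x,y,z])-p
    print(" dp now-axes",R.inv().apply(d).round(1)," goal-axes",G.inv().apply(d).round(1)," dr",np.degrees((R.inv()*G).as_rotvec()).round(2))
E
python3 -c "
from h import *
go(514,-305,100,96.1)"
```

```text
t 2.60 tcp [ 517.7 -256.4  203. ] yaw_y 96.2 j [-0.11  0.2   0.6   1.7  -0.12  1.28  2.19] F [ 1.   0.3 -0.4] M [ 0.03 -0.   -0.05] w 0.999
 dp now-axes [  9.4 -47.8 103. ]  goal-axes [  8.8 -47.9 103. ]  dr [-0.09  0.28  0.06]
```

Request:
arm_command:
  gripper: [0,0,0,0]
  dp:
    - [0.0045,-0.024,0.05]
    - [0.0045,-0.024,0.05]
    - [0,0,0]
    - [0,0,0]
  dr:
    - [0,0.3,0]
    - [0,0,0]
    - [0,0,0]
    - [0,0,0]

```text
t: 3.1
tcp_pos: [513.2, -302.6, 102.5]
ee_rot: [0.169, -3.133, 0.0]
force: [0.1, -0.3, -0.5]
grip_width: 1.006
```

Run:
```python
from h import *
go(514,-305,18,96.1)
im,d=cams.read_camera("scene");im2,d2=cams.read_camera("top")
a=cv2.resize(im[80:240,150:380],None,fx=2,fy=2);b=cv2.resize(im2[170:310,370:510],None,fx=2.28,fy=2.28)
b=b[:320];a=np.pad(a,((0,max(0,b.shape[0]-a.shape[0])),(0,0),(0,0)))[:b.shape[0]]
b=np.pad(b,((0,a.shape[0]-b.shape[0]),(0,0),(0,0)))
cv2.imwrite("pics/a.png",np.hstack([a,b])[:,:,::-1])
```

```text
t 3.10 tcp [ 513.2 -302.6  102.5] yaw_y 96.2 j [-0.01  0.34  0.6   1.76 -0.21  1.11  2.33] F [ 0.1 -0.3 -0.5] M [-0.   -0.01 -0.03] w 1.006
 dp now-axes [-0.9 -2.5 84.5]  goal-axes [-0.6 -2.5 84.5]  dr [-0.   -0.23  0.06]
```

View pics/a.png

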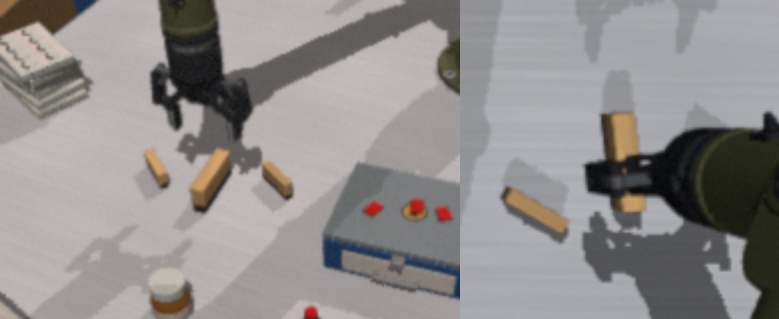

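The scene and top views both show the open fingers straddling the large block, with the neighbouring blocks clear. I'll descend and grip.

Request:
arm_command:
  gripper: [0,0,0,0,1,1,1,1,1,1]
  dp:
    - [-0.001,-0.002,0.03]
    - [0,0,0.03]
    - [0,0,0.024]
    - [0,0,0]
    - [0,0,0]
    - [0,0,0]
    - [0,0,0]
    - [0,0,0]
    - [0,0,0]
    - [0,0,0]
  dr:
    - [0,0,0]
    - [0,0,0]
    - [0,0,0]
    - [0,0,0]
    - [0,0,0]
    - [0,0,0]
    - [0,0,0]
    - [0,0,0]
    - [0,0,0]
    - [0,0,0]
  newtons: 60

```text
t: 4.45
tcp_pos: [513.7, -305.3, 18.3]
ee_rot: [0.168, -3.133, 0.001]
force: [-0.3, 0.9, 5.7]
grip_width: 0.272
```

```bash
python3 -c "
from h import *
go(514,-305,18,96.1)"
```

```text
t 4.45 tcp [ 513.7 -305.3   18.3] yaw_y 96.1 j [ 0.03  0.45  0.56  1.82 -0.28  0.96  2.39] F [-0.3  0.9  5.7] M [0.12 0.07 0.05] w 0.272
 dp now-axes [-0.3  0.3  0.3]  goal-axes [-0.3  0.3  0.3]  dr [-0.03 -0.21  0.03]
```

Request:
arm_command:
  gripper: [1,1,1,1,1,1,1,1,1,1]
  dp:
    - [0,0,-0.03]
    - [0,0,-0.04]
    - [0,0,-0.045]
    - [0,0,-0.04]
    - [-0.003,0.035,0]
    - [-0.003,0.055,0]
    - [-0.003,0.055,0]
    - [-0.003,0.055,0]
    - [-0.003,0.055,0]
    - [-0.003,0.055,0]
  dr:
    - [0,0,0]
    - [0,0,0]
    - [0,0,0]
    - [0,0,0]
    - [0,0,0]
    - [0,0,0]
    - [0,0,0]
    - [0,0,0]
    - [0,0,0]
    - [0,0,0]

```text
t: 5.7
tcp_pos: [497.8, 6.9, 171.9]
ee_rot: [0.167, -3.132, 0.0]
force: [0.9, -0.3, -1.2]
grip_width: 0.27
```

Request:
arm_command:
  gripper: [1,1,1,1]
  dp:
    - [-0.002,0.055,0]
    - [0,0.045,0]
    - [0,0,0]
    - [0,0,0]
  dr:
    - [0,0,0]
    - [0,0,0]
    - [0,0,0]
    - [0,0,0]

```text
t: 6.2
tcp_pos: [489.7, 104.0, 171.8]
ee_rot: [0.167, -3.131, 0.002]
force: [0.3, -0.1, -0.3]
grip_width: 0.266
```

Run:
```python
from h import *
go(490,106.5,90,96.3)
im,d=cams.read_camera("scene");im2,d2=cams.read_camera("top")
a=cv2.resize(im[60:240,270:450],None,fx=2,fy=2);b=cv2.resize(im2[170:310,220:370],None,fx=2.57,fy=2.57)[:360]
b=np.pad(b,((0,360-b.shape[0]),(0,0),(0,0)))
cv2.imwrite("pics/b.png",np.hstack([a,b])[:,:,::-1])
```

```text
t 6.20 tcp [489.7 104.  171.8] yaw_y 96.1 j [-0.56  0.04  0.3   1.9  -0.01  1.21  1.43] F [ 0.3 -0.1 -0.3] M [-0.07 -0.02  0.04] w 0.266
 dp now-axes [-1.1  2.6 81.8]  goal-axes [-0.6  2.5 81.8]  dr [-0.05 -0.35 -0.19]
```

View pics/b.png

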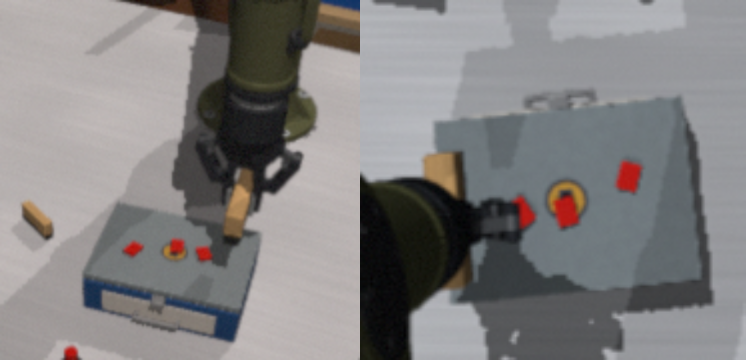

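The scraper hangs upright over the +y end of the lid, ahead of all chips. I'll lower it.

Request:
arm_command:
  gripper: [1,1,1,1,1]
  dp:
    - [0,0.002,0.04]
    - [0,0,0.03]
    - [0,0,0.01]
    - [0,0,0.0015]
    - [0,0,0]
  dr:
    - [0,0,0]
    - [0,0,0]
    - [0,0,0]
    - [0,0,0]
    - [0,0,0]

```text
t: 6.92
tcp_pos: [490.3, 106.8, 91.9]
ee_rot: [0.167, -3.134, -0.001]
force: [0.1, 0.3, -0.1]
grip_width: 0.268
```

Request:
arm_command:
  gripper: [1,1]
  dp:
    - [0,0,0.001]
    - [0,0,0]
  dr:
    - [0,0,0]
    - [0,0,0]

```text
t: 7.18
tcp_pos: [489.7, 107.0, 90.4]
ee_rot: [0.168, -3.133, -0.0]
force: [0.4, 0.3, -1.3]
grip_width: 0.275
```

Request:
arm_command:
  gripper: [1,1]
  dp:
    - [0,0,0.001]
    - [0,0,0]
  dr:
    - [0,0,0]
    - [0,0,0]

```text
t: 7.42
tcp_pos: [489.2, 106.8, 88.7]
ee_rot: [0.168, -3.132, 0.0]
force: [-0.0, -0.4, -1.8]
grip_width: 0.272
```

Request:
arm_command:
  gripper: [1,1]
  dp:
    - [0,0,0.001]
    - [0,0,0]
  dr:
    - [0,0,0]
    - [0,0,0]

```text
t: 7.68
tcp_pos: [489.3, 106.9, 88.2]
ee_rot: [0.168, -3.132, 0.0]
force: [-1.4, -0.3, 4.3]
grip_width: 0.274
```

Request:
arm_command:
  gripper: [1,1,1,1,1,1,1,1,1,1]
  dp:
    - [0,-0.01,0]
    - [0,-0.016,0]
    - [0,-0.016,0]
    - [0,-0.016,0]
    - [0,-0.016,0]
    - [0,-0.016,0]
    - [0,-0.016,0]
    - [0,-0.016,0]
    - [0,-0.016,0]
    - [0,-0.01,0]
  dr:
    - [0,0,0]
    - [0,0,0]
    - [0,0,0]
    - [0,0,0]
    - [0,0,0]
    - [0,0,0]
    - [0,0,0]
    - [0,0,0]
    - [0,0,0]
    - [0,0,0]

```text
t: 8.93
tcp_pos: [505.3, -41.7, 88.3]
ee_rot: [0.165, -3.133, -0.001]
force: [-1.1, 3.9, 6.4]
grip_width: 0.268
```

Run:
```python
from h import *
go(510,-100,88.3,96.3)
im,d=cams.read_camera("scene");im2,d2=cams.read_camera("top")
a=cv2.resize(im[80:240,250:430],None,fx=2.25,fy=2.25);b=cv2.resize(im2[170:310,220:370],None,fx=2.57,fy=2.57)[:360]
b=np.pad(b,((0,360-b.shape[0]),(0,0),(0,0)))
cv2.imwrite("pics/c.png",np.hstack([a,b])[:,:,::-1])
```

```text
t 8.93 tcp [505.3 -41.7  88.3] yaw_y 96.0 j [-0.37  0.15  0.43  1.98 -0.07  1.03  1.77] F [-1.1  3.9  6.4] M [ 0.88  0.04 -0.03] w 0.268
 dp now-axes [  1.5 -58.4  -0.1]  goal-axes [  1.8 -58.4  -0. ]  dr [ 0.04 -0.25 -0.27]
```

View pics/c.png

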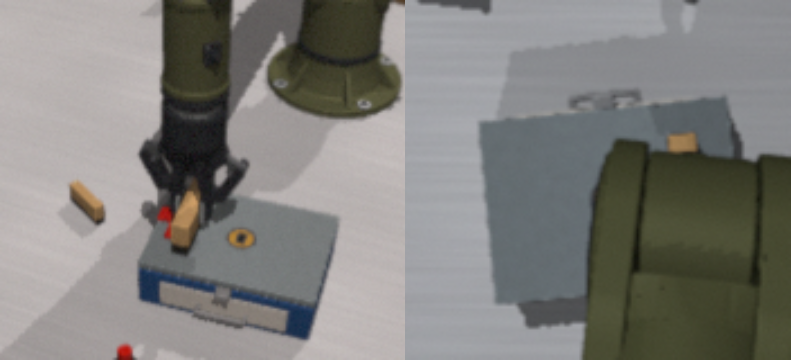

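The keyhole is now bare, and the chips are gathered in front of the rubber near the -y edge. I'll push on over the edge.

Request:
arm_command:
  gripper: [1,1,1,1,1,1,1]
  dp:
    - [0,-0.01,0]
    - [0,-0.013,0]
    - [0,-0.013,0]
    - [0,-0.013,0]
    - [0,-0.013,0]
    - [0,-0.008,0]
    - [0,0,0]
  dr:
    - [0,0,0]
    - [0,0,0]
    - [0,0,0]
    - [0,0,0]
    - [0,0,0]
    - [0,0,0]
    - [0,0,0]

```text
t: 9.9
tcp_pos: [511.5, -111.5, 87.0]
ee_rot: [0.164, -3.13, 0.001]
force: [0.2, 0.4, -1.0]
grip_width: 0.271
```

```bash
cat > chips.py <<'E'
from h import *
for n in("top","scene"):
    im,d=cams.read_camera(n);p=cams.camera_params(n);C=cloud(p,d)
    h,s,v=cv2.split(cv2.cvtColor(im,cv2.COLOR_RGB2HSV))
    m=((h<6)|(h>174))&(s>150)&(v>60)&(C[...,0]>380)&(C[...,0]<690)&(abs(C[...,1])<300)&(d>0)
    k,l,st,ce=cv2.connectedComponentsWithStats(m.astype(np.uint8))
    for i in range(1,k): print(n,st[i,4],ce[i].round(),np.median(C[l==i],axis=0).round(1), "zmax",C[l==i][:,2].max().round(1))
    cv2.imwrite(f"pics/last_{n}.png",im[:,:,::-1])
E
python3 -c "
from h import *
go(514,-150,160,96.1)";python3 chips.py
```

```text
t 9.90 tcp [ 511.5 -111.5   87. ] yaw_y 96.0 j [-0.27  0.19  0.48  1.94 -0.1   1.04  1.92] F [ 0.2  0.4 -1. ] M [ 0.06 -0.   -0.01] w 0.271
 dp now-axes [  2.1 -38.6 -73. ]  goal-axes [  1.6 -38.5 -73. ]  dr [-0.03 -0.4  -0.1 ]
scene 69 [309. 191.] [ 512.6 -120.5    7.7] zmax 16.6
```

Request:
arm_command:
  gripper: [1,1,1,1,1,1,1,1]
  dp:
    - [0,0,-0.03]
    - [0,0,-0.03]
    - [0.004,-0.045,0]
    - [0.005,-0.05,0]
    - [0.005,-0.05,0]
    - [0.004,-0.048,0]
    - [0,0,0]
    - [0,0,0]
  dr:
    - [0,0,0]
    - [0,0,0]
    - [0,0,0]
    - [0,0,0]
    - [0,0,0]
    - [0,0,0]
    - [0,0,0]
    - [0,0,0]

```text
t: 11.0
tcp_pos: [515.6, -302.5, 147.2]
ee_rot: [0.169, -3.131, -0.002]
force: [0.1, 0.3, -1.2]
grip_width: 0.27
```

```bash
python3 chips.py
python3 - <<'E'
from h import *
go(514,-305,19,96.2)
im=cv2.imread("pics/last_scene.png");im2=cv2.imread("pics/last_top.png")
a=cv2.resize(im[80:240,210:410],None,fx=2,fy=2);b=cv2.resize(im2[170:330,240:440],None,fx=2,fy=2)
cv2.imwrite("pics/d.png",np.hstack([a,b]))
E
```

```text
top 65 [362. 233.] [ 527.9 -123.     7.5] zmax 10.4
top 119 [361. 245.] [ 499.1 -120.     8.7] zmax 17.5
scene 73 [308. 191.] [ 510.6 -122.5    7.3] zmax 14.5
t 11.10 tcp [ 516.1 -301.5  147.4] yaw_y 96.3 j [-0.02  0.3   0.61  1.71 -0.18  1.19  2.31] F [ 0.5  0.1 -0.2] M [ 0.01 -0.03 -0.  ] w 0.272
 dp now-axes [  1.8  -3.4 128.5]  goal-axes [  2.5  -3.2 128.4]  dr [ 0.08 -0.3   0.09]
```

View pics/d.png

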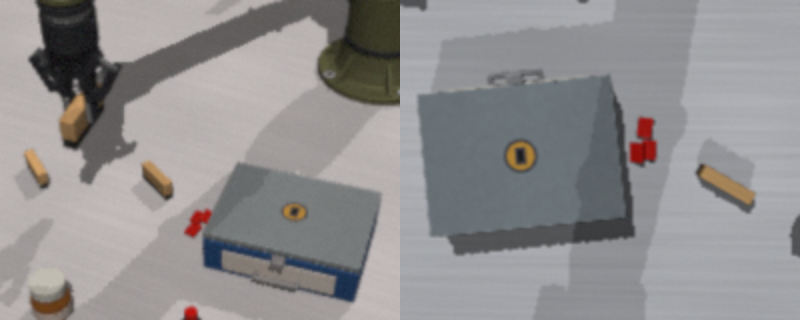

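All three chips are on the table beside the case, and the lid and keyhole are bare. Next I put the scraper down.

Request:
arm_command:
  gripper: [1,1,1,1,1,1]
  dp:
    - [0.002,-0.002,0.04]
    - [0,0,0.05]
    - [0,0,0.03]
    - [0,0,0.006]
    - [0,0,0.002]
    - [0,0,0]
  dr:
    - [0,0,0]
    - [0,0,0]
    - [0,0,0]
    - [0,0,0]
    - [0,0,0]
    - [0,0,0]

```text
t: 11.85
tcp_pos: [514.4, -306.2, 21.4]
ee_rot: [0.169, -3.134, 0.002]
force: [-0.1, -0.4, -0.9]
grip_width: 0.271
```

Request:
arm_command:
  gripper: [1,1]
  dp:
    - [0,0,0.001]
    - [0,0,0]
  dr:
    - [0,0,0]
    - [0,0,0]

```text
t: 12.1
tcp_pos: [513.5, -306.2, 19.5]
ee_rot: [0.168, -3.133, 0.001]
force: [-0.3, 0.3, -1.8]
grip_width: 0.271
```

Request:
arm_command:
  gripper: [1,1,1]
  dp:
    - [0,0,0.001]
    - [0,0,0.0005]
    - [0,0,0]
  dr:
    - [0,0,0]
    - [0,0,0]
    - [0,0,0]

```text
t: 12.48
tcp_pos: [513.4, -306.2, 18.3]
ee_rot: [0.167, -3.133, 0.0]
force: [-2.0, 1.8, 6.7]
grip_width: 0.269
```

Run:
```python
from h import *
# keyhole & key measured in the clear views
for n,f in(("top","pics/last_top.png"),("scene","pics/last_scene.png")):
    im=cv2.imread(f)[:,:,::-1];p=cams.camera_params(n);h,s,v=cv2.split(cv2.cvtColor(im.copy(),cv2.COLOR_RGB2HSV))
    X=onplane(p,np.c_[np.tile(np.arange(640),400),np.repeat(np.arange(400),640)],70).reshape(400,640,3)
    near=np.hypot(X[...,0]-497,X[...,1]-22)<26
    m=(near&(h>8)&(h<26)&(s>90)).astype(np.uint8)
    c=max(cv2.findContours(m,cv2.RETR_EXTERNAL,cv2.CHAIN_APPROX_NONE)[0],key=cv2.contourArea)
    M=onplane(p,c[:,0,:],70)[:,:2];e=cv2.fitEllipse(M.astype(np.float32));print(n,"disc",np.round(e[0],1),np.round(e[1],1))
    k=near&(np.hypot(X[...,0]-e[0][0],X[...,1]-e[0][1])<11)&(v<80);w=X[k][:,:2];ev,V=np.linalg.eigh(np.cov(w.T))
    print(" slot",len(w),w.mean(0).round(1),"ang",np.degrees(np.arctan2(V[1,1],V[0,1])).round(1))
    yl=(h>22)&(h<36)&(s>130)&(v>80)
    X2=onplane(p,np.c_[np.tile(np.arange(640),400),np.repeat(np.arange(400),640)],76).reshape(400,640,3)
    q=yl&(np.hypot(X2[...,0]-517,X2[...,1]-339)<60)
    w=X2[q][:,:2];print(" yellow px",q.sum(),np.argwhere(q).mean(0)[::-1].round(1),w.mean(0).round(1),w.min(0).round(1),w.max(0).round(1))
    pp=proj(p,[[497,22,70],[517,339,76]]);print(pp.round(1))
```

```text
top disc [496.4  22.4] [30.3 31.2]
 slot 32 [496.6  23. ] ang -173.6
 yellow px 43 [159.6 236.9] [517.3 338.7] [503.5 333.5] [530.5 342.3]
[[300.1 247.2]
 [159.4 237. ]]
scene disc [496.6  21.7] [28.9 30.8]
 slot 8 [495.9  21.1] ang -156.5
 yellow px 52 [466.7 229.2] [537.1 337.4] [505.3 332.5] [569.3 343.2]
[[356.9 185.6]
 [468.8 224. ]]
```

Request:
arm_command:
  gripper: [0.3,0,0,0,0,0,0,0,0,0]
  dp:
    - [0,0,0]
    - [0,0,0]
    - [0,0,0]
    - [0,0,0]
    - [0,0,0]
    - [0,0,-0.02]
    - [0,0,-0.04]
    - [0,0,-0.05]
    - [0,0,-0.04]
    - [0,0,0]
  dr:
    - [0,0,0]
    - [0,0,0]
    - [0,0,0]
    - [0,0,0]
    - [0,0,0]
    - [0,0,0]
    - [0,0,0]
    - [0,0,0]
    - [0,0,0]
    - [0,0,0]

```text
t: 13.72
tcp_pos: [516.1, -307.7, 172.8]
ee_rot: [-0.167, 3.134, -0.006]
force: [-0.3, 0.5, -0.3]
grip_width: 0.998
```

Run:
```python
from h import *
go(518,339,170,83.6)
im,d=cams.read_camera("scene");p=cams.camera_params("scene");C=cloud(p,d)
m=(np.hypot(C[...,0]-514,C[...,1]+305)<65)&(C[...,2]>40)&(C[...,2]<60)
P=C[m];print(m.sum(),np.median(P[:,2]),cv2.minAreaRect(P[:,:2].astype(np.float32)))
```

```text
t 13.72 tcp [ 516.1 -307.7  172.8] yaw_y 96.1 j [-0.03  0.28  0.62  1.68 -0.17  1.23  2.31] F [-0.3  0.5 -0.3] M [-0.01  0.04  0.03] w 0.998
 dp now-axes [-7.060e+01  6.428e+02  4.000e-01]  goal-axes [ 70.2 642.9   2.8]  dr [-0.21  0.19 12.5 ]
203 48.175567090793024 ((515.6765747070312, -306.1100158691406), (102.41728973388672, 26.703350067138672), 8.178559303283691)
```

Request:
arm_command:
  gripper: [0,0,0,0,0,0,0,0,0,0]
  dp:
    - [-0.005,0.044,0]
    - [-0.006,0.055,0]
    - [-0.006,0.055,0]
    - [-0.006,0.055,0]
    - [-0.006,0.055,0]
    - [-0.006,0.055,0]
    - [-0.006,0.055,0]
    - [-0.006,0.055,0]
    - [-0.006,0.055,0]
    - [-0.006,0.055,0]
  dr:
    - [0,0,0]
    - [0,0,0]
    - [0,0,0]
    - [0,0,0]
    - [0,0,0]
    - [0,0,0]
    - [0,0,0]
    - [0,0,0]
    - [0,0,0]
    - [0,0,0]

```text
t: 15.02
tcp_pos: [514.1, 237.6, 166.3]
ee_rot: [0.167, -3.131, 0.002]
force: [1.1, -0.8, 0.6]
grip_width: 1.0
```

Request:
arm_command:
  gripper: [0.4,0.5,0.5,0.5,0.5]
  dp:
    - [-0.006,0.055,0]
    - [-0.006,0.049,0]
    - [0,0,0]
    - [0,0,0]
    - [0,0,0]
  dr:
    - [0,0,0]
    - [0,0,0]
    - [0,0,6.3]
    - [0,0,6.2]
    - [0,0,0]

```text
t: 15.65
tcp_pos: [515.2, 340.6, 165.9]
ee_rot: [-0.172, -3.13, 0.004]
force: [0.2, 0.6, 0.0]
grip_width: 0.503
```

Run:
```python
from h import *
go(518,339,110,83.6)
im,d=cams.read_camera("scene");im2,d2=cams.read_camera("top")
a=cv2.resize(im[130:260,400:530],None,fx=3,fy=3);b=cv2.resize(im2[180:310,100:230],None,fx=3,fy=3)
cv2.imwrite("pics/e.png",np.hstack([a,b])[:,:,::-1])
```

```text
t 15.65 tcp [515.2 340.6 165.9] yaw_y 83.7 j [-0.8   0.3   0.21  1.62 -0.07  1.24  0.88] F [0.2 0.6 0. ] M [-0.03  0.01  0.03] w 0.503
 dp now-axes [-3.3 -1.1 55.9]  goal-axes [-3.  -1.2 55.9]  dr [-0.16 -0.37  0.1 ]
```

View pics/e.png

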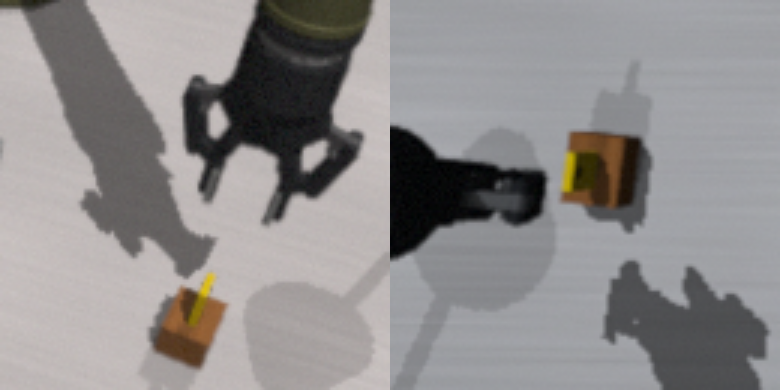

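The fingers hang above the stand with the key between them in line with the jaws. I'll descend and close.

Request:
arm_command:
  gripper: [0.5,0.5,0.5,0.5,0.5,0.5]
  dp:
    - [-0.003,-0.001,0.04]
    - [0,0,0.04]
    - [0,0,0.03]
    - [0,0,0.01]
    - [0,0,0.004]
    - [0,0,0]
  dr:
    - [0,-0.4,0.1]
    - [0,0,0]
    - [0,0,0]
    - [0,0,0]
    - [0,0,0]
    - [0,0,0]

```text
t: 16.5
tcp_pos: [519.3, 340.0, 44.1]
ee_rot: [0.177, 3.133, -0.0]
force: [0.5, -0.1, -0.5]
grip_width: 0.5
```

Run:
```python
from h import *
go(518,339,41,83.6)
im,d=cams.read_camera("scene");im2,d2=cams.read_camera("top")
a=cv2.resize(im[180:270,420:510],None,fx=4,fy=4);b=cv2.resize(im2[190:280,120:210],None,fx=4,fy=4)
cv2.imwrite("pics/f.png",np.hstack([a,b])[:,:,::-1])
```

```text
t 16.50 tcp [519.3 340.   44.1] yaw_y 83.5 j [-0.78  0.41  0.19  1.73 -0.09  1.    0.9 ] F [ 0.5 -0.1 -0.5] M [0.02 0.04 0.02] w 0.500
 dp now-axes [ 1.2 -1.1  3.1]  goal-axes [ 1.2 -1.1  3.1]  dr [ 0.01  0.18 -0.06]
```

View pics/f.png

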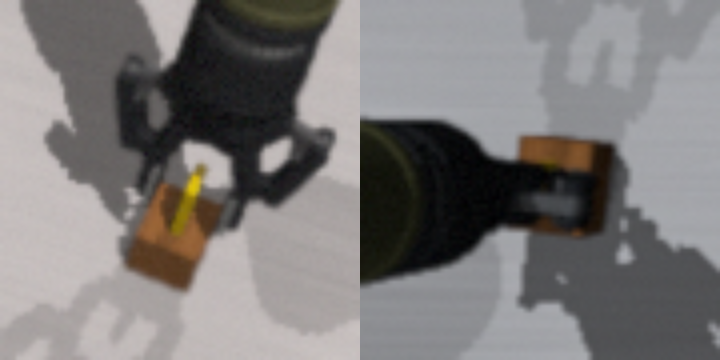

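The key stands between the two pads in both views. I'll close.

Request:
arm_command:
  gripper: [0.5,1,1,1,1,1,1]
  dp:
    - [0.001,-0.001,0.002]
    - [0,0,0]
    - [0,0,0]
    - [0,0,0]
    - [0,0,0]
    - [0,0,0]
    - [0,0,0]
  dr:
    - [0,0,0]
    - [0,0,0]
    - [0,0,0]
    - [0,0,0]
    - [0,0,0]
    - [0,0,0]
    - [0,0,0]
  newtons: 80

```text
t: 17.48
tcp_pos: [517.7, 338.8, 41.2]
ee_rot: [0.177, 3.134, -0.001]
force: [-0.0, -0.1, 3.2]
grip_width: 0.083
```

```bash
python3 -c "
from h import *
go(518,339,120,83.6)"
```

```text
t 17.48 tcp [517.7 338.8  41.2] yaw_y 83.5 j [-0.78  0.41  0.19  1.74 -0.09  1.    0.9 ] F [-0.  -0.1  3.2] M [-0.07  0.03 -0.01] w 0.083
 dp now-axes [ -0.4   0.2 -78.8]  goal-axes [ -0.2   0.3 -78.8]  dr [-0.04  0.13 -0.07]
```

Request:
arm_command:
  gripper: [1,1,1,1,1,1,1,1,1,1]
  dp:
    - [0,0,-0.02]
    - [0,0,-0.045]
    - [0,0,-0.05]
    - [-0.0025,-0.045,0]
    - [-0.0025,-0.056,0]
    - [-0.0025,-0.056,0]
    - [-0.0025,-0.056,0]
    - [-0.0025,-0.056,0]
    - [-0.0025,-0.048,0]
    - [0,0,0]
  dr:
    - [0,0,0]
    - [0,0,0]
    - [0,0,0]
    - [0,0,0]
    - [0,0,0]
    - [0,0,0]
    - [0,0,0]
    - [0,0,0]
    - [0,0,-6.5]
    - [0,0,-6.4]

```text
t: 18.73
tcp_pos: [496.2, 17.0, 157.7]
ee_rot: [-0.169, 3.134, -0.003]
force: [0.3, 1.1, -0.2]
grip_width: 0.085
```

Run:
```python
from h import *
go(496.5,22,125,96.4)
im,d=cams.read_camera("scene");im2,d2=cams.read_camera("top")
np.savez("k.npz",im=im,d=d,im2=im2,d2=d2)
a=cv2.resize(im[110:210,310:410],None,fx=4,fy=4);b=cv2.resize(im2[200:300,250:350],None,fx=4,fy=4)
cv2.imwrite("pics/g.png",np.hstack([a,b])[:,:,::-1])
```

```text
t 18.73 tcp [496.2  17.  157.7] yaw_y 96.2 j [-0.49  0.04  0.41  1.94 -0.01  1.17  1.61] F [ 0.3  1.1 -0.2] M [ 0.06 -0.03  0.03] w 0.085
 dp now-axes [-0.8  5.  32.7]  goal-axes [-0.9  5.  32.7]  dr [-0.12  0.14 -0.23]
```

View pics/g.png

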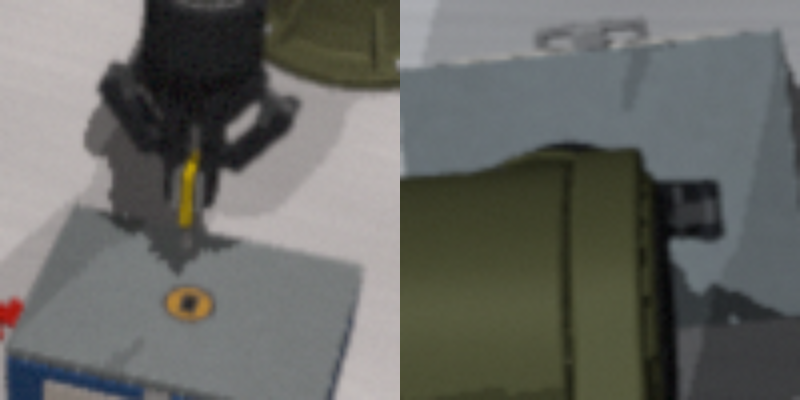

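The key is held upright, blade exposed, over the case. The hole is at scene crop (190,303), and the top view is occluded by the arm. I'll lower it to just above the mouth and compare key and hole in the scene camera.

Request:
arm_command:
  gripper: [1,1,1,1]
  dp:
    - [-0.001,0.005,0.03]
    - [0,0,0.012]
    - [0,0,0]
    - [0,0,0]
  dr:
    - [0,0,-0.2]
    - [0,0,0]
    - [0,0,0]
    - [0,0,0]

```text
t: 19.32
tcp_pos: [497.6, 27.2, 115.2]
ee_rot: [-0.181, 3.134, -0.002]
force: [0.2, -0.1, 0.6]
grip_width: 0.079
```

Run:
```python
from h import *
go(496.5,22,107.2,96.4)
s=arm.state();p=cams.camera_params("scene")
im,d=cams.read_camera("scene")
h,sa,v=cv2.split(cv2.cvtColor(im,cv2.COLOR_RGB2HSV))
R=Ro.from_rotvec(s["ee_rot"]).as_matrix();T=s["tcp_pos"]
P=[T+R@np.array([0,0,37.2]),T+R@np.array([0,0,7.2]),[496.5,22,70]]
print("expected px tip, shoulder, hole",proj(p,P).round(1).tolist())
y=(h>22)&(h<36)&(sa>130)&(v>80);ys=np.argwhere(y[100:220,320:400])+[100,320]
print("yellow px",len(ys),ys.max(0),ys.mean(0))
for r in range(ys[:,0].min(),ys[:,0].max()+1):
    q=ys[ys[:,0]==r][:,1];print(r,q.min(),q.max(),end="; ")
crop=im[150:200,330:390];big=cv2.resize(crop,None,fx=10,fy=10,interpolation=cv2.INTER_CUBIC)
for q,c in zip(proj(p,P),((0,255,0),(255,0,255),(0,255,255))):
    cv2.circle(big,tuple(int(w) for w in (q-[330,150]+.5)*10),4,c,-1)
cv2.imwrite("pics/h.png",big[:,:,::-1])
```

```text
t 19.32 tcp [497.6  27.2 115.2] yaw_y 96.6 j [-0.49  0.09  0.4   1.98 -0.04  1.08  1.61] F [ 0.2 -0.1  0.6] M [-0.03  0.01  0.05] w 0.079
 dp now-axes [ 1.7 -5.1  8. ]  goal-axes [ 1.7 -5.1  8. ]  dr [-0.09  0.15  0.21]
expected px tip, shoulder, hole [[358.7, 184.2], [359.4, 176.2], [357.0, 185.5]]
yellow px 54 [179 361] [170.24074074 359.05555556]
161 361 361; 162 360 361; 163 359 361; 164 359 361; 165 359 361; 166 358 361; 167 358 360; 168 358 360; 169 358 360; 170 358 360; 171 358 360; 172 358 360; 173 358 360; 174 358 360; 175 357 359; 176 357 359; 177 357 359; 178 357 359; 179 358 359;
```

View pics/h.png

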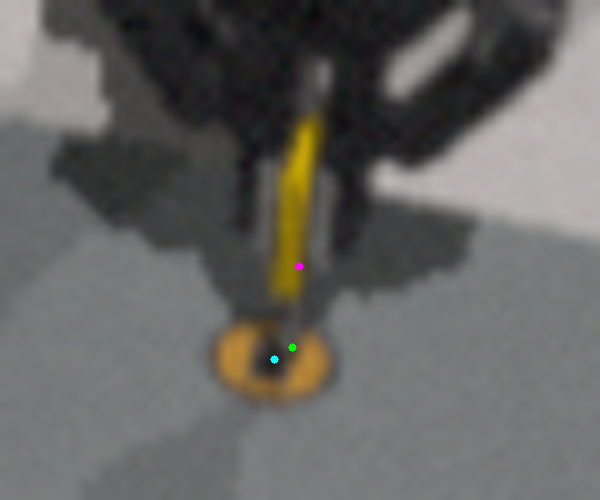

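The tip, at crop (291,345), is about 2 px to the +y side of the hole at (272,360). That agrees with the 5 mm offset in the measured TCP, so I'll correct and descend.

Request:
arm_command:
  gripper: [1,1,1,1,1]
  dp:
    - [0.001,-0.005,0]
    - [0,0,0]
    - [0,0,0.004]
    - [0,0,0]
    - [0,0,0]
  dr:
    - [0,0,0.2]
    - [0,0,0]
    - [0,0,0]
    - [0,0,0]
    - [0,0,0]
  newtons: 100

```text
t: 20.0
tcp_pos: [496.6, 22.1, 110.3]
ee_rot: [-0.176, 3.135, -0.002]
force: [-0.5, -0.5, 0.0]
grip_width: 0.079
```

```bash
python3 -c "
from h import *
go(496.5,22,107.2,96.4)"
```

```text
t 20.00 tcp [496.6  22.1 110.3] yaw_y 96.4 j [-0.49  0.09  0.41  1.99 -0.04  1.07  1.62] F [-0.5 -0.5  0. ] M [-0.01  0.04  0.02] w 0.079
 dp now-axes [ 0.1 -0.1  3.1]  goal-axes [ 0.1 -0.1  3.1]  dr [-0.09  0.08  0.03]
```

Request:
arm_command:
  gripper: [1,1,1,1]
  dp:
    - [0,0,0.002]
    - [0,0,0.002]
    - [0,0,0.002]
    - [0,0,0]
  dr:
    - [0,0,0]
    - [0,0,0]
    - [0,0,0]
    - [0,0,0]

```text
t: 20.5
tcp_pos: [496.4, 22.0, 104.1]
ee_rot: [-0.176, 3.135, -0.002]
force: [0.4, -0.7, -0.7]
grip_width: 0.077
```

Request:
arm_command:
  gripper: [1,1,1]
  dp:
    - [0,0,0.002]
    - [0,0,0.001]
    - [0,0,0]
  dr:
    - [0,0,0]
    - [0,0,0]
    - [0,0,0]

```text
t: 20.88
tcp_pos: [496.6, 22.1, 101.3]
ee_rot: [-0.176, 3.135, -0.002]
force: [0.4, 1.1, -0.5]
grip_width: 0.076
```

The tip is about 6 mm down the slot with no contact force. I'll continue to the first pin.

Request:
arm_command:
  gripper: [1,1,1]
  dp:
    - [0,0,0.002]
    - [0,0,0.002]
    - [0,0,0]
  dr:
    - [0,0,0]
    - [0,0,0]
    - [0,0,0]

```text
t: 21.25
tcp_pos: [496.6, 21.8, 97.2]
ee_rot: [-0.176, 3.135, -0.003]
force: [0.4, -1.0, -0.1]
grip_width: 0.083
```

Request:
arm_command:
  gripper: [1,1]
  dp:
    - [0,0,0.001]
    - [0,0,0]
  dr:
    - [0,0,0]
    - [0,0,0]

```text
t: 21.5
tcp_pos: [496.9, 21.6, 96.5]
ee_rot: [-0.176, 3.135, -0.003]
force: [-0.6, -1.4, 0.9]
grip_width: 0.078
```

Tip ≈59.3, about 10.7 mm deep. I'll push a bit more.

Request:
arm_command:
  gripper: [1,1]
  dp:
    - [0,0,0.0015]
    - [0,0,0]
  dr:
    - [0,0,0]
    - [0,0,0]

```text
t: 21.75
tcp_pos: [497.3, 21.7, 95.6]
ee_rot: [-0.176, 3.134, -0.003]
force: [-1.0, -2.9, 5.4]
grip_width: 0.076
```

Request:
arm_command:
  gripper: [1,1]
  dp:
    - [0,0,0.001]
    - [0,0,0]
  dr:
    - [0,0,0]
    - [0,0,0]

```text
t: 22.0
tcp_pos: [497.6, 21.7, 94.9]
ee_rot: [-0.176, 3.133, -0.002]
force: [-1.1, -1.9, 6.2]
grip_width: 0.073
```

Jammed at the first pin with about 6 N. I'll work it in y under light downward pressure.

Request:
arm_command:
  gripper: [1,1,1,1,1,1,1,1]
  dp:
    - [0,0.0015,0.0007]
    - [0,0,0]
    - [0,-0.003,0]
    - [0,0,0]
    - [0,0.003,0]
    - [0,0,0]
    - [0,-0.0015,0]
    - [0,0,0]
  dr:
    - [0,0,0]
    - [0,0,0]
    - [0,0,0]
    - [0,0,0]
    - [0,0,0]
    - [0,0,0]
    - [0,0,0]
    - [0,0,0]

```text
t: 23.0
tcp_pos: [496.9, 21.7, 93.2]
ee_rot: [-0.176, 3.134, -0.003]
force: [3.2, -2.9, 4.2]
grip_width: 0.082
```

```bash
python3 -c "
from h import *
go(496.5,22,78,96.4)"
```

```text
t 23.00 tcp [496.9  21.7  93.2] yaw_y 96.4 j [-0.48  0.11  0.41  2.   -0.05  1.03  1.63] F [ 3.2 -2.9  4.2] M [-0.72 -0.76  0.02] w 0.082
 dp now-axes [ 0.4  0.4 15.2]  goal-axes [ 0.4  0.3 15.2]  dr [-0.11  0.13  0.02]
```

It moved on to 14 mm. I'll keep going the same way.

Request:
arm_command:
  gripper: [1,1,1,1,1,1,1,1]
  dp:
    - [0,0.001,0.0015]
    - [0,0,0]
    - [0,-0.002,0.001]
    - [0,0,0]
    - [0,0.002,0.0005]
    - [0,0,0]
    - [0,-0.001,0.0005]
    - [0,0,0]
  dr:
    - [0,0,0]
    - [0,0,0]
    - [0,0,0]
    - [0,0,0]
    - [0,0,0]
    - [0,0,0]
    - [0,0,0]
    - [0,0,0]

```text
t: 24.0
tcp_pos: [496.5, 21.7, 89.8]
ee_rot: [-0.176, 3.135, -0.003]
force: [1.1, -3.3, 4.5]
grip_width: 0.08
```

```bash
python3 -c "
from h import *
go(496.5,22,78,96.4)"
```

```text
t 24.00 tcp [496.5  21.7  89.8] yaw_y 96.4 j [-0.48  0.12  0.41  2.   -0.05  1.03  1.63] F [ 1.1 -3.3  4.5] M [-0.9  -0.33  0.  ] w 0.080
 dp now-axes [ 0.   0.3 11.8]  goal-axes [-0.   0.3 11.8]  dr [-0.1   0.07  0.02]
```

Request:
arm_command:
  gripper: [1,1,1,1,1,1,1,1,1,1]
  dp:
    - [0,0.0015,0.0015]
    - [0,0,0]
    - [0,-0.003,0.0005]
    - [0,0,0]
    - [0,0.003,0.0005]
    - [0,0,0]
    - [0,-0.003,0.0005]
    - [0,0,0]
    - [0,0.0015,0]
    - [0,0,0]
  dr:
    - [0,0,0]
    - [0,0,0]
    - [0,0,0]
    - [0,0,0]
    - [0,0,0]
    - [0,0,0]
    - [0,0,0]
    - [0,0,0]
    - [0,0,0]
    - [0,0,0]

```text
t: 25.25
tcp_pos: [496.5, 22.8, 86.6]
ee_rot: [-0.177, 3.135, -0.001]
force: [1.8, 3.5, 2.8]
grip_width: 0.076
```

```bash
python3 -c "
from h import *
go(496.5,22,78,96.4)"
```

```text
t 25.25 tcp [496.5  22.8  86.6] yaw_y 96.5 j [-0.48  0.12  0.41  2.01 -0.06  1.02  1.63] F [1.8 3.5 2.8] M [ 0.8  -0.52  0.02] w 0.076
 dp now-axes [ 0.1 -0.8  8.6]  goal-axes [ 0.1 -0.8  8.6]  dr [-0.04  0.09  0.07]
```

Request:
arm_command:
  gripper: [1,1,1,1,1,1,1,1]
  dp:
    - [0,-0.0015,0.0015]
    - [0,0,0]
    - [0,0.002,0.001]
    - [0,0,0]
    - [0,-0.002,0.001]
    - [0,0,0]
    - [0,0.001,0.001]
    - [0,0,0]
  dr:
    - [0,0,0]
    - [0,0,0]
    - [0,0,0]
    - [0,0,0]
    - [0,0,0]
    - [0,0,0]
    - [0,0,0]
    - [0,0,0]

```text
t: 26.25
tcp_pos: [496.4, 22.3, 81.8]
ee_rot: [-0.177, 3.135, -0.001]
force: [2.0, 5.3, -0.3]
grip_width: 0.073
```

```bash
python3 -c "
from h import *
go(496.5,22,78,96.4)"
```

```text
t 26.25 tcp [496.4  22.3  81.8] yaw_y 96.5 j [-0.48  0.13  0.41  2.01 -0.06  1.01  1.64] F [ 2.   5.3 -0.3] M [ 1.3  -0.57  0.06] w 0.073
 dp now-axes [-0.  -0.3  3.8]  goal-axes [-0.  -0.3  3.8]  dr [-0.03  0.07  0.05]
```

Request:
arm_command:
  gripper: [1,1,1,1]
  dp:
    - [0,-0.0005,0.0015]
    - [0,0,0.0015]
    - [0,0,0.001]
    - [0,0,0]
  dr:
    - [0,0,0]
    - [0,0,0]
    - [0,0,0]
    - [0,0,0]

```text
t: 26.75
tcp_pos: [496.6, 22.2, 77.8]
ee_rot: [-0.177, 3.135, 0.0]
force: [2.7, 6.6, 1.0]
grip_width: 0.075
```

Request:
arm_command:
  gripper: [1,1,1]
  dp:
    - [0,0,0.001]
    - [0,0,0.0005]
    - [0,0,0]
  dr:
    - [0,0,0]
    - [0,0,0]
    - [0,0,0]

```text
t: 27.12
tcp_pos: [496.5, 22.2, 77.2]
ee_rot: [-0.177, 3.136, 0.001]
force: [-1.9, 5.6, 6.9]
grip_width: 0.074
```

```bash
python3 -c "
from h import *
go(496.5,22,77.2,96.4)"
```

```text
t 27.12 tcp [496.5  22.2  77.2] yaw_y 96.5 j [-0.48  0.14  0.41  2.02 -0.06  1.    1.64] F [-1.9  5.6  6.9] M [ 1.5   0.19 -0.  ] w 0.074
 dp now-axes [ 0.  -0.2 -0. ]  goal-axes [ 0.  -0.2 -0. ]  dr [0.03 0.06 0.05]
```

Seated: TCP 77.2 is exactly lid + grasp offset, with 7 N upward. I'll relieve the side load by 1 mm, then look at the readings.

Request:
arm_command:
  gripper: [1,1,1]
  dp:
    - [0,0.001,0.0005]
    - [0,0,0]
    - [0,0,0]
  dr:
    - [0,0,0]
    - [0,0,0]
    - [0,0,0]
  newtons: 110

```text
t: 27.5
tcp_pos: [496.5, 22.3, 77.1]
ee_rot: [-0.176, 3.136, -0.001]
force: [-1.4, 2.9, 10.1]
grip_width: 0.079
```

Run:
```python
from h import *
go(496.5,22,77.2,96.4)
im,d=cams.read_camera("scene")
big=cv2.resize(im[150:200,330:390],None,fx=10,fy=10,interpolation=cv2.INTER_CUBIC)
cv2.imwrite("pics/i.png",big[:,:,::-1])
```

```text
t 27.50 tcp [496.5  22.3  77.1] yaw_y 96.4 j [-0.48  0.14  0.41  2.02 -0.06  1.    1.64] F [-1.4  2.9 10.1] M [0.99 0.39 0.06] w 0.079
 dp now-axes [ 0.1 -0.3 -0.1]  goal-axes [ 0.1 -0.3 -0.1]  dr [-0.03  0.06  0.02]
```

View pics/i.png

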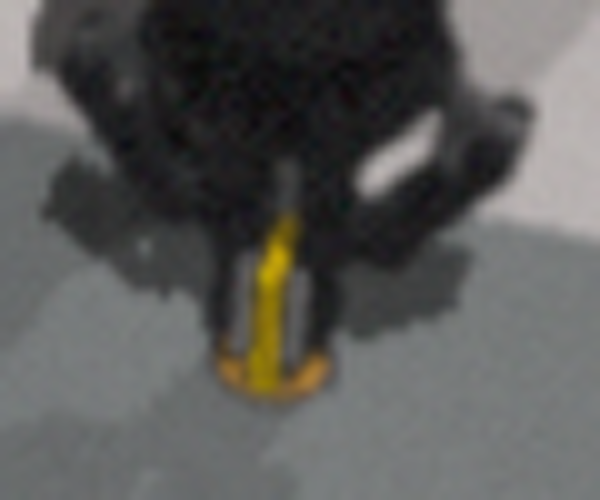

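The shoulder sits down on the brass disc. Now I turn clockwise (positive about tool z).

Request:
arm_command:
  gripper: [1,1,1,1,1,1,1]
  dp:
    - [0,0,0]
    - [0,0,0]
    - [0,0,0]
    - [0,0,0]
    - [0,0,0]
    - [0,0,0]
    - [0,0,0]
  dr:
    - [0,0,5]
    - [0,0,7]
    - [0,0,7]
    - [0,0,7]
    - [0,0,7]
    - [0,0,7]
    - [0,0,5]

```text
t: 28.42
tcp_pos: [496.8, 21.9, 77.1]
ee_rot: [1.042, 2.962, -0.001]
force: [-1.3, 3.3, 10.4]
grip_width: 0.08
```

```bash
python3 -c "
from h import *
go(496.5,22,77.2,5)"
```

```text
t 28.43 tcp [496.8  21.9  77.1] yaw_y 51.3 j [-0.54  0.14  0.47  2.02 -0.07  1.    0.86] F [-1.3  3.3 10.4] M [0.7  0.27 0.05] w 0.080
 dp now-axes [ 0.3 -0.1 -0.1]  goal-axes [ 0.2 -0.3 -0.1]  dr [ 0.06  0.1  46.25]
```

Request:
arm_command:
  gripper: [1,1,1,1,1,1,1,1,1]
  dp:
    - [0,0,0]
    - [0,0,0]
    - [0,0,0]
    - [0,0,0]
    - [0,0,0]
    - [0,0,0]
    - [0,0,0]
    - [0,0,0]
    - [0,0,0]
  dr:
    - [0,0,7]
    - [0,0,7]
    - [0,0,7]
    - [0,0,7]
    - [0,0,7]
    - [0,0,7]
    - [0,0,6]
    - [0,0,0]
    - [0,0,0]

```text
t: 29.55
tcp_pos: [496.2, 21.4, 77.1]
ee_rot: [2.153, 2.286, -0.001]
force: [-2.2, 2.5, 12.2]
grip_width: 0.077
```

```bash
python3 - <<'E'
from h import *
go(496.5,22,77.2,3)
for n in("top","scene"):
    im,d=cams.read_camera(n);cv2.imwrite(f"pics/end_{n}.png",im[:,:,::-1])
a=cv2.imread("pics/end_top.png")[190:270,240:360];b=cv2.imread("pics/last_top.png")[190:270,240:360]
c=cv2.imread("pics/end_scene.png")[130:240,220:420]
A=np.hstack([cv2.resize(x,None,fx=3,fy=3) for x in(b,a)]);c=cv2.resize(c,(720,396));cv2.imwrite("pics/j.png",np.vstack([A,c])[:600])
E
python3 chips.py
```

```text
t 29.55 tcp [496.2  21.4  77.1] yaw_y 3.4 j [-0.6   0.14  0.54  2.02 -0.08  1.    0.04] F [-2.2  2.5 12.2] M [0.45 0.66 0.1 ] w 0.077
 dp now-axes [ 0.6  0.3 -0.1]  goal-axes [ 0.6  0.3 -0.1]  dr [0.01 0.09 0.42]
top 66 [362. 233.] [ 527.9 -123.     7.4] zmax 11.0
top 120 [361. 245.] [ 499.1 -120.1    9.1] zmax 17.9
scene 74 [308. 191.] [ 511.  -121.8    7.5] zmax 14.3
```

View pics/j.png

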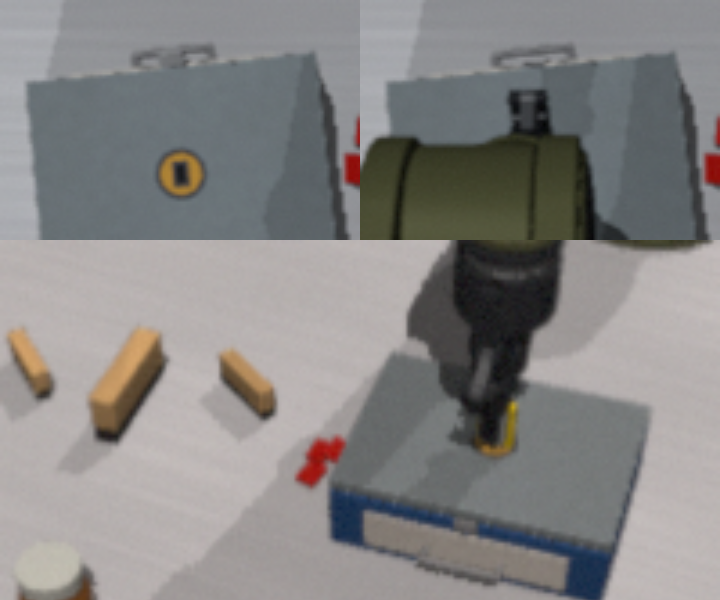

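The key is turned about 93°, with the chips and scraper fine. The Mz reading of 0.1 N·m leaves some doubt about play, so I'll add 6° for margin and read Mz.

Request:
arm_command:
  gripper: [1,1,1,1,1]
  dp:
    - [0,0,0]
    - [0,0,0]
    - [0,0,0]
    - [0,0,0]
    - [0,0,0]
  dr:
    - [0,0,3]
    - [0,0,3]
    - [0,0,0]
    - [0,0,0]
    - [0,0,0]

```text
t: 30.38
tcp_pos: [496.1, 21.4, 77.1]
ee_rot: [2.27, 2.17, -0.002]
force: [-2.8, 2.6, 13.6]
grip_width: 0.076
```

Run:
```python
from h import *
M=[]
for i in range(6):
    cams.read_camera("scene");s=arm.state();M.append(np.r_[s["moment"],s["force"],s["tcp_pos"]])
print(np.mean(M,0).round(3),np.std(M,0).round(3));go(496.5,22,77.2,-3)
```

```text
[ 4.60000e-01  6.63000e-01  1.06000e-01 -2.70800e+00  1.84700e+00
  1.25490e+01  4.96158e+02  2.13640e+01  7.71290e+01] [0.02  0.022 0.029 0.467 0.697 0.544 0.018 0.012 0.01 ]
t 30.68 tcp [496.2  21.3  77.1] yaw_y -2.6 j [-0.61  0.14  0.55  2.02 -0.09  1.   -0.06] F [-3.3  0.8 11.7] M [0.44 0.67 0.14] w 0.081
 dp now-axes [ 0.7  0.3 -0.1]  goal-axes [ 0.7  0.3 -0.1]  dr [0.02 0.08 0.42]
```

Run:
```python
from h import *
a=np.radians(6.4);E=np.array([[np.cos(a),np.sin(a)],[-np.sin(a),np.cos(a)]])
p=cams.camera_params("scene");im,d=cams.read_camera("scene");C=cloud(p,d)
h,s,v=cv2.split(cv2.cvtColor(im,cv2.COLOR_RGB2HSV))
L=(C[...,:2]-[496.5,22])@E.T
y=(h>22)&(h<36)&(s>130)&(v>70)&(np.hypot(L[...,0],L[...,1])<30)&(C[...,2]>72)
P=np.c_[L[y],C[y][:,2]];print("key head pts, case frame",len(P),P.min(0).round(1),P.max(0).round(1),P.mean(0).round(1))
# bolt: compare before (initial scene/top) and now at the +x side
for n in("scene","top"):
    z=np.load(n+"0.npz");p=cams.camera_params(n);i2,d2=cams.read_camera(n)
    for tag,I,D in(("before",z["im"],z["d"]),("now",i2,d2)):
        Cc=cloud(p,D);l=(Cc[...,:2]-[496.5,22])@E.T
        m=(l[...,0]>84)&(l[...,0]<125)&(abs(l[...,1])<40)&(Cc[...,2]>15)&(D>0)
        print(n,tag,m.sum(),"max x' %.1f"%np.percentile(l[m][:,0],98) if m.any() else "", "z",Cc[m][:,2].max().round(1) if m.any() else "")
```

```text
key head pts, case frame 31 [-3.5  7.1 72.7] [ 14.4  14.6 120.6] [ 5.3 11.9 93.6]
scene before 133 max x' 98.0 z 68.1
scene now 109 max x' 98.8 z 49.0
top before 99 max x' 96.1 z 62.3
top now 81 max x' 96.0 z 29.7
```

Run:
```python
from h import *
a=np.radians(6.4);E=np.array([[np.cos(a),np.sin(a)],[-np.sin(a),np.cos(a)]])
for n in("scene","top"):
    z=np.load(n+"0.npz");p=cams.camera_params(n);i2,d2=cams.read_camera(n)
    for tag,D in(("before",z["d"]),("now",d2)):
        Cc=cloud(p,D);l=(Cc[...,:2]-[496.5,22])@E.T
        m=(l[...,0]>70)&(l[...,0]<125)&(abs(l[...,1])<12)&(Cc[...,2]>52)&(Cc[...,2]<68)&(D>0)
        print(n,tag,m.sum(),np.sort(l[m][:,0])[-8:].round(1))
go(496.5,22,77.2,-3)
```

```text
scene before 56 [94.3 94.3 94.5 94.5 94.9 95.2 95.2 96.1]
scene now 38 [81.9 82.  82.5 82.6 82.6 82.7 83.  84.7]
top before 48 [91.2 91.3 91.6 91.9 92.1 92.4 92.5 93.1]
top now 6 [79.7 80.  80.3 80.4 80.7 81. ]
t 30.93 tcp [496.2  21.4  77.1] yaw_y -2.6 j [-0.61  0.14  0.55  2.02 -0.09  1.   -0.06] F [-3.1  1.4 12.7] M [0.5  0.71 0.16] w 0.075
 dp now-axes [ 0.6  0.3 -0.1]  goal-axes [ 0.6  0.3 -0.1]  dr [0.01 0.08 0.42]
```

The bolt has drawn about 12 mm in both cameras, which is full travel, and the key is home and held. I'm handing in.

```bash
python3 -c "
from h import *
print(arm.close_job())"
```

```text
the job is handed in; nothing more can be done
None
```

I did the whole job and handed it in at about 31 s; no verdict was reported.

- **Scraper and chips:** I wiped all three chips off the -y side of the lid with the scraper. My last check had them lying on the table, no higher than about 18 mm. The scraper is back upright on the table and let go, its top measured at 48 mm.
- **Key insertion:** I worked the key past both pins by moving it to and fro. It seated at TCP z 77.1 mm, against an expected 77.2 mm, with about 10 N upward on the tool, so it is fully home.
- **Turn:** I turned the key about 99° clockwise and am still gripping it (110 N set). Both cameras showed the bolt drawn about 12 mm, its full travel.
- **Disagreements:**
  - The two cameras differed by 2–3 mm in x on some objects. The arm's own contacts settled that for the grasps and the key.
  - The spring moment read only about 0.11 N·m (noisy), so I relied on the bolt position.
- **Not checked:** I did not re-measure the trays, jar and vial at the end; the arm's planned path stayed clear of them.

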